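Start the softener cap without crossing its thread

TASK

Put the pale-blue twist cap back on the pink softener bottle and screw it on clockwise until it is fully home, snug on its springy seal. Turn gently: if it binds early while it still sits high, its thread is crossed, so stop, turn it back until you feel it drop into the thread, then screw it down. Do not press hard or wrench the bottle round in its holder, and leave everything else where it is.

Things in the scene. Friction and masses are not known exactly. Their poses are not given: they have to be found in the camera images.
- cap: Pale-blue ribbed round cap, open underneath, 50 mm in diameter and 36 mm high, about 35 g, standing upright in the dish (mouth down). Origin at the centre of its lower rim, z up along its axis. Inside, 2 to 6 mm above the rim, it has three short thread lugs 120 degrees apart (inner clearance 34 mm across).
- neck (a point): On the pink bottle's axis at its shoulder, z up: base of the neck, about 135 mm above the ledge; the bottle is 84 mm across. Coarse right-hand thread, three starts 120 degrees apart: 120 degrees clockwise from above takes the cap 8 mm down. The angle at which the thread begins differs every time and is not measured.
- neck_tip (a point): Top of the spout, 39 mm above neck. The neck is 32 mm across for 24 mm, then a 6 mm cone, then a 20 mm springy seal. If the cap's origin is 14 to 18 mm above neck, the cap is crossed, on the thread ridges: clockwise turning binds within 45 degrees, still high; turning back anticlockwise by at most 70 degrees drops it about 9 mm into the thread.
- home (a point): Where the cap's origin is when fully home, 6 mm above neck; there clockwise turning stops hard. Just dropped into the thread it is 8 to 11.5 mm above neck: there anticlockwise turning soon binds; 55 to 100 degrees clockwise take it home, with 1.2 mm of vertical play. The seal resists the last 2 mm with up to 16 N along the axis, so the end needs a firmer grip and twist.
- bottle (a joint): How far the bottle is twisted in the rubber-lined holder, rad, 0 when unloaded, positive anticlockwise seen from above. It is springy, about 0.9 N m per rad, so it shows the torque on the cap. Forced: over 0.2 rad anticlockwise, or clockwise while the cap is still high; wrenched: over 0.4 rad clockwise. Over 50 N between cap and bottle is pressing hard. The bottle cannot lift or tip.
- holder: White holder fixed to the ledge that carries the bottle: 130 mm square foot, 98 mm round cup 50 mm high. Origin under its centre.
- dish: White ceramic dish, loose, 0.3 kg, 124 mm across its rim, rim 14 mm high, flat inner floor 5 mm above the ledge. Origin at the centre of its underside. The cap stands in it.
- pin_mint: Pastel mint clothespin lying flat, 74 x 16 x 12 mm, origin under its centre. Leave alone.
- pin_lilac: Pastel lilac clothespin lying flat, 74 x 16 x 12 mm, origin under its centre. Leave alone.
- pin_lemon: Pastel lemon clothespin lying flat, 74 x 16 x 12 mm, origin under its centre. Leave alone.
- lint_filter: Ribbed aluminium lint filter, 115 x 65 x 18 mm, origin under its centre. Leave alone.
- scoop: Cream measuring cup, 60 mm across, 50 mm high, origin under its centre. Leave alone.
- brush: Small wooden-handled brush lying on the ledge, origin beneath it. Leave alone.
Things that resemble listed ones, but are neither listed nor needed, are in the scene too. What is shaped like the cap but purple is not meant. Of the things shaped like the dish, the white one is meant.

How it is judged:
By the outcome, as a careful person would: the job done as asked, in the order asked, and still so for the second after the job is handed in, with the robot touching nothing.
It also fails if it takes over 70 s, if anything falls off the work surface, if the arm or the gripper's body presses on something with over 40 N, if the wrist force passes 120 N, or if a joint passes its speed limit or range.

ROBOT

A 7-joint arm with a two-finger parallel gripper is mounted at the origin on the work surface. World frame = base frame: x ahead of the robot, y to its left, z up, the work surface at z = 0. Lengths are in m, angles in rad, forces in N, time in s.
With the tool pointing down it reaches from about 0.4 to 0.85 m from the base axis. Payload 6.9 kg.
Tool frame: the origin (TCP) lies between the finger pads; the fingertips stand 17 mm ahead of it and the grasp point (between the pads) lies 2 mm behind it; z points along the fingers, y is the line along which they close (so a half turn about z gives the same grasp; the last joint's range is limited). The gripper opens to 85 mm and grips with 20 to 120 N. Pads are 22 mm wide; open, the fingers measure 114 mm over their backs; the gripper's body (76 mm by 85 mm) begins 54 mm behind the grasp point. The pads swing forward as they close: fully open they stand 13 mm farther back than shut.
Start: joints at [1.427, 0.507, -0.238, 1.5, 0.126, 1.149, -0.155], TCP at [0.154, -0.606, 0.248] pointing down, gripper open.
Joint ranges: [-3.08, 3.08], [-0.24, 2.05], [-1.43, 1.35], [0, 2.5], [-1.52, 4.66], [0.17, 1.96], [-2.89, 2.89]. Speed limits (rad/s): [2.39, 2.39, 3.14, 3.14, 3.14, 3.14, 3.14].

INTERFACE

Orientations are given as a rotation vector (axis times angle).
In Python, from bench import get_obs, capture, calibration, job_done, outline_of gives the robot as it stands. The module is installed in compiled form; this text tells all that it offers.
- The arm moves only by the tool servo_tool, never from a script. Its argument "motion" is a list of rows, each a list of 2 entries, a list of its own where there are three numbers: the shift along the tool's x, y, z in units of 100 mm (1.0 is 100 mm), then the turn, a rotation vector about the tool's x, y, z in units of 90 degrees (1.0 is 90 degrees). A call has exactly 10 rows; each row shifts and turns the commanded pose from where the row before left it, along the tool's axes as they then stand; what a row does not reach is not made up. A row lasts 1/10 s, in which the tool goes at most 50 mm and 8.59 degrees, less where a joint would pass 70% of its speed; a pose out of reach is approached as far as the arm can. A call with a number of a shift or a turn outside -1 to 1 is refused whole. A call with a gripper value outside its range is refused whole. "hand" is the closure, from 0 (fully open) to 1 (shut), set as the call begins (left out, the last holds). The fingers move at their own pace and stop on an object; "squeeze" is the grip in N (left out, the last holds). Time passes only in rows, so rows that do not move let the fingers close, or fill a call up. It gives the time, the measured TCP pose, the force, the opening and the grip force at its end, in the units of the state.
- get_obs(): the state, without advancing time (a new reading comes with each control period).
- capture(name): name is "scene" or "top" or "wrist"; returns (picture, depth): 400x640x3 uint8, red, green, blue; 400x640 float32, m along the optical axis (not along the pixel's ray), 0 where there is no reading.
- calibration(name): a dict with "fx", "fy", "cx", "cy" (pixels), "dist" ([k1, k2, p1, p2, k3] as OpenCV has them; the pictures are not rectified), "xyz" and "attitude" of the camera in the world. Camera axes: x right, y down, z forward; pixel columns grow to the right and rows downward; lengths in m; the calibration is good to about 2 mm. A picture is of the moment at which its call begins: read the wrist's pose just before it. calibration takes no time and is no camera call; for the wrist camera it gives the pose at the moment of the call.
- job_done(): hands the job in; it is judged then, once.
Trained networks look in the newest picture that a camera, given by its name, has taken for a name from the list of things; names that differ only in an ending like _2 or _b are one class to them, and where a whole thing is asked for, a point or a joint stands for the part that bears it (a point fixed in the world has none). Each returns a list of dicts, best first, with "conf" (0 to 1); they miss things now and then, are a little off and sometimes report something else, mostly with a low value. They report only what shows in the picture. A call takes as long as a camera call. They do not tell look-alikes from the thing itself.
- outline_of(camera, name): "region" (400x640 bool, what is visible of it) and "xy" ([column, row] in pixels, amid what is visible of it).
The state is a dict: "time_s": time; "joint_positions": joint angles; "joint_velocities": joint speeds; "effort": joint torques, N m; "eef_pos": TCP position; "eef_rot": TCP orientation; "force": force on the tool from outside, world axes, zero at the start; "moment": the same for the moment, N m; "finger_gap": opening from 0.0 (shut) to 1.0 (fully open); "grip_force": force on a finger pad.
Only numpy, scipy, OpenCV 4.12 (cv2) and the standard library are available. Lean on these libraries where they do the work, as an engineer would, in place of code of your own. Each camera call takes 0.05 s, during which the arm holds its last target. There are 200 camera calls.

## Working session

There is one attempt and no reset: what is moved stays moved. The work goes in short steps, Python scripts to look and compute and a tool call to move; the robot and the scene stay as the last step left them, time stands still between calls to the robot, and variables do not carry over. Pictures are saved under pics/ and viewed, at most 10 in all, crops included, and the job is handed in when it is done.

Besides the shell and the picture viewer there is one more tool, called after "Request:" by a JSON object that holds its "op" and its "data". servo_tool: Moves the arm, as the interface text tells. Its arguments: {"type":"object","properties":{"motion":{"type":"array"},"hand":{"type":"number"},"squeeze":{"type":"number"}},"required":["motion"]}

```bash
mkdir -p pics
cat > h.py <<'E'
import numpy as np, cv2
from scipy.spatial.transform import Rotation as R
from bench import *
def cam(n):
    c=calibration(n); K=np.array([[c['fx'],0,c['cx']],[0,c['fy'],c['cy']],[0,0,1]]); 
    return K,np.array(c['dist']),np.array(c['xyz']),c['attitude']
def Rm(a):
    a=np.array(a); return a if a.shape==(3,3) else R.from_rotvec(a).as_matrix()
def pts(n,depth,mask,c=None):
    K,d,t,a=c or cam(n); v,u=np.nonzero(mask&(depth>0)); z=depth[v,u]
    p=cv2.undistortPoints(np.stack([u,v],1).astype(np.float64).reshape(-1,1,2),K,d).reshape(-1,2)
    return (np.c_[p*z[:,None],z])@Rm(a).T+t
def circ(p):
    A=np.c_[2*p[:,:2],np.ones(len(p))]; s=np.linalg.lstsq(A,(p[:,:2]**2).sum(1),rcond=None)[0]
    return s[:2],np.sqrt(s[2]+s[0]**2+s[1]**2)
E
cat > a.py <<'E'
from h import *
o=get_obs(); print({k:np.round(v,3) for k,v in o.items()})
print(calibration('top'),calibration('scene')['xyz'])
ims=[]
for n in ['top','scene']:
    im,d=capture(n); c=cam(n); im=im.copy()
    for t in ['cap','neck','dish','holder']:
        for r in outline_of(n,t)[:3]:
            if r['conf']<.3: continue
            p=pts(n,d,r['region'],c)
            if len(p)<5: print(n,t,'few');continue
            zt=np.percentile(p[:,2],97); q=p[p[:,2]>zt-.006]
            col=im[r['region']].mean(0).round()
            print(n,t,round(r['conf'],2),np.round(r['xy']),col,'med',np.median(p,0).round(3),'top',zt.round(3),'mid',((q.min(0)+q.max(0))/2).round(3),'ext',np.ptp(q,axis=0).round(3),len(q))
    ims.append(im)
cv2.imwrite('pics/a.png',cv2.resize(np.vstack(ims),(480,600),interpolation=cv2.INTER_AREA)[:,:,::-1])
E
python3 a.py
```

```text
{'time_s': np.float64(0.0), 'joint_positions': array([ 1.426,  0.508, -0.238,  1.501,  0.126,  1.149, -0.155]), 'joint_velocities': array([ 0.001,  0.   ,  0.   ,  0.001,  0.   ,  0.001, -0.001]), 'effort': array([-1.0000e-03, -6.2060e+01, -2.1870e+00, -2.4966e+01,  1.3000e-02,
        1.2000e-02,  0.0000e+00]), 'eef_pos': array([ 0.154, -0.605,  0.247]), 'eef_rot': array([-3.115, -0.391,  0.   ]), 'force': array([ 0.284,  0.554, -0.516]), 'moment': array([ 0.022, -0.043, -0.02 ]), 'grip_force': np.float64(0.0), 'finger_gap': np.float64(0.998)}
{'fx': 493.5347937696561, 'fy': 493.5347937696561, 'cx': 307.8916819720277, 'cy': 202.04361193566106, 'dist': array([-0.08329271,  0.        ,  0.        ,  0.        ,  0.        ]), 'xyz': array([0.42389831, 0.05058792, 1.40202907]), 'attitude': array([-2.19364976,  2.1528623 , -0.1492394 ])} [1.15280505 0.49724964 0.94999056]
top cap 0.67 [253. 235.] [108. 132. 152.] med [0.486 0.161 0.041] top 0.047 mid [0.486 0.162 0.045] ext [0.044 0.045 0.008] 144
top neck 0.77 [384. 214.] [107.  85.  90.] med [ 0.537 -0.171  0.131] top 0.173 mid [ 0.54
[... 663 characters left out ...]
0.043] ext [0.05  0.047 0.007] 223
scene cap 0.49 [351. 328.] [138. 136. 128.] med [0.73  0.268 0.025] top 0.052 mid [0.738 0.271 0.05 ] ext [0.059 0.057 0.008] 131
scene neck 0.55 [247. 177.] [149. 117. 122.] med [ 0.56  -0.164  0.116] top 0.169 mid [ 0.544 -0.18   0.171] ext [0.027 0.026 0.015] 68
scene dish 0.83 [374. 241.] [180. 177. 169.] med [0.482 0.168 0.008] top 0.016 mid [0.479 0.16  0.014] ext [0.123 0.122 0.008] 334
scene dish 0.61 [437. 270.] [ 43. 139. 139.] med [0.48  0.356 0.007] top 0.015 mid [0.484 0.355 0.014] ext [0.123 0.121 0.009] 466
scene holder 0.86 [248. 198.] [148. 131. 132.] med [ 0.566 -0.159  0.054] top 0.164 mid [ 0.545 -0.18   0.168] ext [0.028 0.026 0.02 ] 99
```

View pics/a.png

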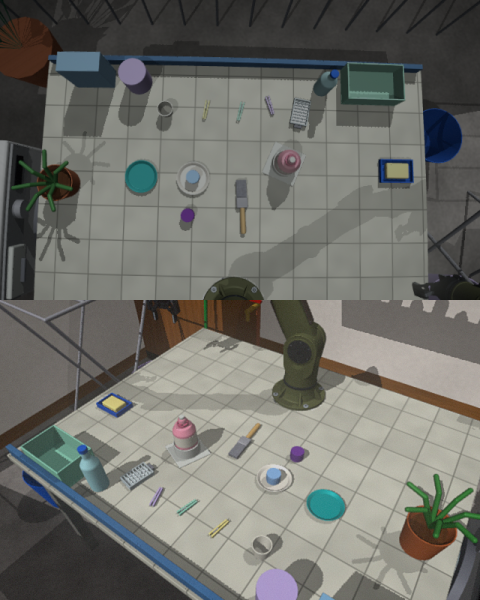

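The white dish holding the pale-blue cap is at about (192,178) in the upper view. The pink bottle is at about (288,160), and the purple look-alike cap sits apart at (187,215). The network positions agree: cap ≈ (0.486, 0.161) and neck ≈ (0.542, -0.180), with the tip at 0.174. Moving towards the cap.

Request:
{"op": "servo_tool", "data": {"motion": [[[0.31,-0.24,-0.02],[0,0,0]],[[0.31,-0.24,-0.02],[0,0,0]],[[0.31,-0.24,-0.02],[0,0,0]],[[0.31,-0.24,-0.02],[0,0,0]],[[0.31,-0.24,-0.02],[0,0,0]],[[0.31,-0.24,-0.02],[0,0,0]],[[0.31,-0.24,-0.02],[0,0,0]],[[0.31,-0.24,-0.02],[0,0,0]],[[0.31,-0.24,-0.02],[0,0,0]],[[0.31,-0.24,-0.02],[0,0,0]]], "hand": 0, "squeeze": 40}}

```text
time_s: 1.5
eef_pos: [0.3963, -0.2951, 0.2687]
eef_rot: [3.117, 0.391, 0.001]
force: [0.2, -0.6, 0.8]
finger_gap: 0.999
grip_force: 0.0
```

Request:
{"op": "servo_tool", "data": {"motion": [[[0.18,-0.42,0.05],[0,0,0]],[[0.18,-0.42,0.05],[0,0,0]],[[0.18,-0.42,0.05],[0,0,0]],[[0.18,-0.42,0.05],[0,0,0]],[[0.18,-0.42,0.05],[0,0,0]],[[0.18,-0.42,0.05],[0,0,0]],[[0.18,-0.42,0.05],[0,0,0]],[[0.18,-0.42,0.05],[0,0,0]],[[0.18,-0.42,0.05],[0,0,0]],[[0.18,-0.42,0.05],[0,0,0]]]}}

```text
time_s: 2.5
eef_pos: [0.4663, 0.1568, 0.2184]
eef_rot: [3.117, 0.391, 0.001]
force: [2.4, -0.8, -0.7]
finger_gap: 0.998
grip_force: 0.0
```

```bash
cat >> h.py <<'E'
def st(): 
    o=get_obs(); print(round(o['time_s'],2),'pos',np.round(o['eef_pos'],4),'j',np.round(o['joint_positions'],3),'F',np.round(o['force'],1),'M',np.round(o['moment'],3),'gap',round(o['finger_gap'],3),'grip',round(o['grip_force'],1))
    return np.array(o['eef_pos']),Rm(o['eef_rot'])
def to(target):
    p,r=st(); print('tool z',r[:,2].round(4),'yaw',np.degrees(np.arctan2(r[1,0],r[0,0])).round(1),'rem(mm)',((np.array(target)-p)@r*1000).round(1))
E
python3 - <<'E'
from h import *
to([.486,.161,.2])
c=cam('wrist'); im,d=capture('wrist')
for r in outline_of('wrist','cap')[:2]:
    p=pts('wrist',d,r['region'],c); zt=np.median(p[:,2]); q=p[abs(p[:,2]-.041)<.005]
    m,_,=cv2.minEnclosingCircle(q[:,:2].astype(np.float32)); print(r['conf'],r['xy'],im[r['region']].mean(0),zt,len(q),m,_,((q.min(0)+q.max(0))/2),q.mean(0))
cv2.imwrite('pics/b.png',im[:,:,::-1])
E
```

```text
2.5 pos [0.4663 0.1568 0.2184] j [ 0.016  0.361 -0.537  1.885  0.224  0.954 -1.945] F [ 2.4 -0.8 -0.7] M [-0.016 -0.096  0.008] gap 0.998 grip 0.0
tool z [ 8.e-04 -0.e+00 -1.e+00] yaw 14.3 rem(mm) [20.1  0.8 18.4]
0.74 [330.4, 163.9] [100.21271077 129.60440986 159.87029831] 0.04034876801255466 2188 (0.4853847324848175, 0.15864592790603638) 0.024836814031004906 [0.48538119 0.15900688 0.03942924] [0.48578905 0.15915687 0.04041015]
```

View pics/b.png

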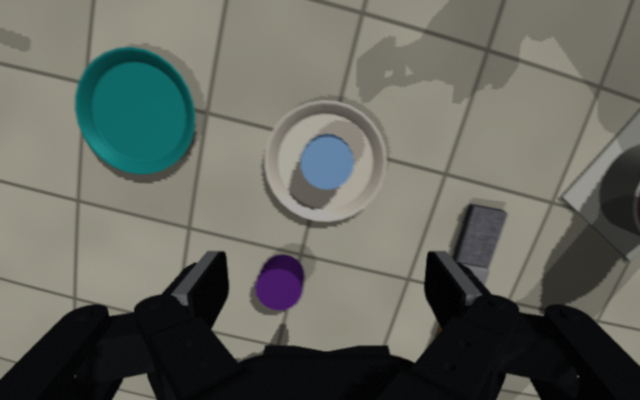

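The pale-blue cap is at (327,162) in the white dish, with the purple one separate at (280,283). Measured cap position is (0.4855, 0.159), with its top at 0.040 as expected. I'll turn anticlockwise first to give the last joint clockwise range.

Request:
{"op": "servo_tool", "data": {"motion": [[[0,0,0.1],[0,0,-0.095]],[[0,0,0.1],[0,0,-0.095]],[[0,0,0.1],[0,0,-0.095]],[[0,0,0.1],[0,0,-0.095]],[[0,0,0.1],[0,0,-0.095]],[[0,0,0.1],[0,0,-0.095]],[[0,0,0.1],[0,0,-0.095]],[[0,0,0.1],[0,0,-0.095]],[[0,0,0.1],[0,0,-0.095]],[[0,0,0.1],[0,0,-0.095]]]}}

```text
time_s: 3.6
eef_pos: [0.4664, 0.1544, 0.1181]
eef_rot: [2.017, 2.408, 0.0]
force: [0.3, 0.3, 0.4]
finger_gap: 1.001
grip_force: 0.0
```

Request:
{"op": "servo_tool", "data": {"motion": [[[0,0,0],[0,0,-0.095]],[[0,0,0],[0,0,-0.095]],[[0,0,0],[0,0,-0.095]],[[0,0,0],[0,0,-0.095]],[[0,0,0],[0,0,0]],[[0,0,0],[0,0,0]],[[0,0,0],[0,0,0]],[[0,0,0],[0,0,0]],[[0,0,0],[0,0,0]],[[0,0,0],[0,0,0]]]}}

```text
time_s: 4.6
eef_pos: [0.4661, 0.1551, 0.1184]
eef_rot: [1.228, 2.891, -0.0]
force: [0.1, 0.7, -0.7]
finger_gap: 0.997
grip_force: 0.0
```

```bash
python3 -c "
from h import *
to([.4855,.159,.028])"
```

```text
4.6 pos [0.4661 0.1551 0.1184] j [ 0.285  0.638 -1.025  2.014  0.709  0.898 -0.362] F [ 0.1  0.7 -0.7] M [0.    0.038 0.015] gap 0.997 grip 0.0
tool z [ 2.e-04 -1.e-04 -1.e+00] yaw 134.0 rem(mm) [-10.6  16.6  90.4]
```

Request:
{"op": "servo_tool", "data": {"motion": [[[-0.053,0.083,0.1],[0,0,0]],[[-0.053,0.083,0.1],[0,0,0]],[[0,0,0.15],[0,0,0]],[[0,0,0.15],[0,0,0]],[[0,0,0.15],[0,0,0]],[[0,0,0.1],[0,0,0]],[[0,0,0.1],[0,0,0]],[[0,0,0.05],[0,0,0]],[[0,0,0],[0,0,0]],[[0,0,0],[0,0,0]]]}}

```text
time_s: 5.6
eef_pos: [0.4856, 0.1592, 0.0285]
eef_rot: [1.227, 2.892, 0.001]
force: [-0.3, 0.3, -0.3]
finger_gap: 1.002
grip_force: 0.0
```

Request:
{"op": "servo_tool", "data": {"motion": [[[0,0,0],[0,0,0]],[[0,0,0],[0,0,0]],[[0,0,0],[0,0,0]],[[0,0,0],[0,0,0]],[[0,0,0],[0,0,0]],[[0,0,0],[0,0,0]],[[0,0,0],[0,0,0]],[[0,0,0],[0,0,0]],[[0,0,0],[0,0,0]],[[0,0,0],[0,0,0]]], "hand": 1, "squeeze": 40}}

```text
time_s: 6.6
eef_pos: [0.4857, 0.159, 0.029]
eef_rot: [1.227, 2.891, 0.0]
force: [-0.8, -0.9, 5.6]
finger_gap: 0.567
grip_force: 40.8
```

```bash
python3 -c "
from h import *
to([.4855,.159,.028])"
```

```text
6.6 pos [0.4857 0.159  0.029 ] j [ 0.184  0.775 -0.881  2.043  0.895  0.765 -0.494] F [-0.8 -0.9  5.6] M [-0.174  0.231 -0.021] gap 0.567 grip 40.8
tool z [ 1.e-03 -2.e-04 -1.e+00] yaw 134.0 rem(mm) [ 0.1 -0.1  1. ]
```

Request:
{"op": "servo_tool", "data": {"motion": [[[0,0,-0.1],[0,0,0]],[[0,0,-0.2],[0,0,0]],[[0,0,-0.25],[0,0,0]],[[0,0,-0.3],[0,0,0]],[[0,0,-0.3],[0,0,0]],[[0,0,-0.3],[0,0,0]],[[0,0,-0.3],[0,0,0]],[[0,0,-0.3],[0,0,0]],[[0,0,-0.1],[0,0,0]],[[0,0,0],[0,0,0]]]}}

```text
time_s: 7.6
eef_pos: [0.4858, 0.1593, 0.2447]
eef_rot: [1.227, 2.89, 0.002]
force: [-0.1, -0.7, -0.2]
finger_gap: 0.569
grip_force: 41.4
```

Request:
{"op": "servo_tool", "data": {"motion": [[[-0.34,-0.2,0],[0,0,0]],[[-0.34,-0.2,0],[0,0,0]],[[-0.34,-0.2,0],[0,0,0]],[[-0.34,-0.2,0],[0,0,0]],[[-0.34,-0.2,0],[0,0,0]],[[-0.34,-0.2,0],[0,0,0]],[[-0.34,-0.2,0],[0,0,0]],[[-0.34,-0.2,0],[0,0,0]],[[-0.34,-0.2,0],[0,0,0]],[[-0.34,-0.2,0],[0,0,0]]]}}

```text
time_s: 8.6
eef_pos: [0.5772, -0.2263, 0.2414]
eef_rot: [-1.226, -2.89, 0.001]
force: [0.7, 1.4, -1.3]
finger_gap: 0.571
grip_force: 41.5
```

Request:
{"op": "servo_tool", "data": {"motion": [[[0,0,0],[0,0,0]],[[0,0,0],[0,0,0]],[[0,0,0],[0,0,0]],[[0,0,0],[0,0,0]],[[0,0,0],[0,0,0]],[[0,0,0],[0,0,0]],[[0,0,0],[0,0,0]],[[0,0,0],[0,0,0]],[[0,0,0],[0,0,0]],[[0,0,0],[0,0,0]]]}}

```text
time_s: 9.6
eef_pos: [0.5778, -0.2246, 0.2433]
eef_rot: [-1.227, -2.892, 0.0]
force: [-0.3, 0.3, -0.2]
finger_gap: 0.572
grip_force: 41.5
```

```bash
cat > b.py <<'E'
from h import *
to([.541,-.18,.24])
for n in ['wrist','top']:
    c=cam(n); im,d=capture(n)
    for t in ['neck','cap']:
        for r in outline_of(n,t)[:2]:
            p=pts(n,d,r['region'],c); zt=np.percentile(p[:,2],98); 
            if len(p)<5: continue
            print(n,t,r['conf'],np.round(r['xy']),'ztop',zt.round(4))
            for lo,hi in [(.1,.13),(.13,.157),(.157,.168),(.168,.18),(.23,.27)]:
                q=p[(p[:,2]>lo)&(p[:,2]<hi)]
                if len(q)>8:
                    m,rad=cv2.minEnclosingCircle(q[:,:2].astype(np.float32)); print('  ',lo,len(q),'enc',np.round(m,4),round(rad,4),'mean',q.mean(0).round(4))
    if n=='wrist': cv2.imwrite('pics/c.png',im[:,:,::-1])
E
python3 b.py
```

```text
9.6 pos [ 0.5778 -0.2246  0.2433] j [ 0.937  0.704 -1.135  1.516  0.647  1.338  0.509] F [-0.3  0.3 -0.2] M [-0.002  0.007 -0.038] gap 0.572 grip 41.5
tool z [-0. -0. -1.] yaw 134.0 rem(mm) [57.6  4.5  3.3]
wrist neck 0.75 [329. 127.] ztop 0.1738
   0.1 2846 enc [ 0.5424 -0.1839] 0.0419 mean [ 0.5384 -0.181   0.1212]
   0.13 4501 enc [ 0.5423 -0.1842] 0.0326 mean [ 0.5406 -0.1831  0.1375]
   0.157 1158 enc [ 0.5424 -0.184 ] 0.0159 mean [ 0.5414 -0.1833  0.1621]
   0.168 904 enc [ 0.5422 -0.184 ] 0.01 mean [ 0.5422 -0.1839  0.1732]
wrist neck 0.43 [419. 246.] ztop 0.0183
wrist cap 0.64 [326. 277.] ztop 0.2556
   0.23 13008 enc [ 0.5766 -0.2248] 0.0263 mean [ 0.5747 -0.2212  0.2528]
wrist cap 0.21 [423. 251.] ztop 0.2324
   0.23 15 enc [ 0.5961 -0.1958] 0.0092 mean [ 0.5976 -0.1944  0.2479]
top neck 0.63 [383. 215.] ztop 0.1751
   0.1 309 enc [ 0.5427 -0.1806] 0.0422 mean [ 0.537  -0.1727  0.1196]
   0.13 349 enc [ 0.5412 -0.1811] 0.0346 mean [ 0.5417 -0.1782  0.1379]
   0.157 70 enc [ 0.5421 -0.1809] 0.0166 mean [ 0.541  -0.1791  0.1627]
   0.168 52 enc [ 0.5408 -0.1829] 0.0112 mean [ 0.541  -0.1817  0.1738]
top cap 0.59 [252. 284.] ztop 0.0426
top cap 0.46 [404. 200.] ztop 0.3046
   0.23 153 enc [ 0.5709 -0.2135] 0.0237 mean [ 0.5677 -0.2088  0.2515]
```

View pics/c.png

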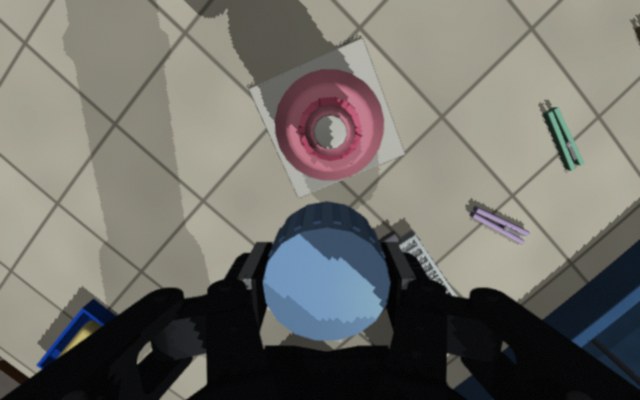

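The bottle neck is at (329,127), and the cap is held squarely between the pads at (326,280). The wrist camera puts the neck at (0.5423, -0.184) with its tip at 0.1735, which matches the given sizes.

Request:
{"op": "servo_tool", "data": {"motion": [[[0.1335,0.008,0],[0,0,0]],[[0.1335,0.008,0],[0,0,0]],[[0.1335,0.008,0],[0,0,0]],[[0.1335,0.008,0],[0,0,0]],[[0,0,0.13],[0,0,0]],[[0,0,0.13],[0,0,0]],[[0,0,0.13],[0,0,0]],[[0,0,0.13],[0,0,0]],[[0,0,0],[0,0,0]],[[0,0,0],[0,0,0]]]}}

```text
time_s: 10.9
eef_pos: [0.5431, -0.1839, 0.1907]
eef_rot: [-1.227, -2.891, -0.001]
force: [-0.3, -0.4, 0.2]
finger_gap: 0.57
grip_force: 41.5
```

```bash
python3 -c "
from h import *
to([.543,-.184,.178])"
```

```text
10.9 pos [ 0.5431 -0.1839  0.1907] j [ 0.935  0.69  -1.128  1.717  0.671  1.179  0.389] F [-0.3 -0.4  0.2] M [-0.006 -0.011  0.014] gap 0.57 grip 41.5
tool z [-8.e-04  8.e-04 -1.e+00] yaw 134.0 rem(mm) [-0.  -0.1 12.7]
```

Request:
{"op": "servo_tool", "data": {"motion": [[[0,0,0.018],[0,0,0]],[[0,0,0.018],[0,0,0]],[[0,0,0.018],[0,0,0]],[[0,0,0.018],[0,0,0]],[[0,0,0.018],[0,0,0]],[[0,0,0.018],[0,0,0]],[[0,0,0.018],[0,0,0]],[[0,0,0.018],[0,0,0]],[[0,0,0],[0,0,0]],[[0,0,0],[0,0,0]]]}}

```text
time_s: 11.9
eef_pos: [0.543, -0.1839, 0.1769]
eef_rot: [-1.227, -2.892, -0.0]
force: [-0.5, 1.2, 0.2]
finger_gap: 0.571
grip_force: 41.5
```

```bash
python3 -c "
from h import *
to([.543,-.184,.178])"
```

```text
11.9 pos [ 0.543  -0.1839  0.1769] j [ 0.929  0.703 -1.116  1.736  0.689  1.153  0.374] F [-0.5  1.2  0.2] M [ 0.013 -0.015  0.042] gap 0.571 grip 41.5
tool z [-1.e-04  1.e-04 -1.e+00] yaw 134.0 rem(mm) [-0.1 -0.1 -1.1]
```

Request:
{"op": "servo_tool", "data": {"motion": [[[0,0,0.005],[0,0,0]],[[0,0,0.005],[0,0,0]],[[0,0,0.005],[0,0,0]],[[0,0,0.005],[0,0,0]],[[0,0,0.005],[0,0,0]],[[0,0,0.005],[0,0,0]],[[0,0,0],[0,0,0]],[[0,0,0],[0,0,0]],[[0,0,0],[0,0,0]],[[0,0,0],[0,0,0]]]}}

```text
time_s: 12.9
eef_pos: [0.5431, -0.1839, 0.1739]
eef_rot: [1.227, 2.892, 0.0]
force: [1.4, -0.3, 0.2]
finger_gap: 0.572
grip_force: 41.5
```

```bash
python3 -c "
from h import *
to([.543,-.184,.178])"
```

```text
12.9 pos [ 0.5431 -0.1839  0.1739] j [ 0.928  0.706 -1.114  1.739  0.693  1.148  0.371] F [ 1.4 -0.3  0.2] M [-0.01   0.019 -0.012] gap 0.572 grip 41.5
tool z [ 1.e-04  0.e+00 -1.e+00] yaw 134.0 rem(mm) [-0.  -0.1 -4.1]
```

Request:
{"op": "servo_tool", "data": {"motion": [[[0,0,0.005],[0,0,0]],[[0,0,0.005],[0,0,0]],[[0,0,0.005],[0,0,0]],[[0,0,0.005],[0,0,0]],[[0,0,0.005],[0,0,0]],[[0,0,0.005],[0,0,0]],[[0,0,0],[0,0,0]],[[0,0,0],[0,0,0]],[[0,0,0],[0,0,0]],[[0,0,0],[0,0,0]]]}}

```text
time_s: 13.9
eef_pos: [0.543, -0.1839, 0.1709]
eef_rot: [1.227, 2.892, 0.0]
force: [0.0, -0.7, -0.9]
finger_gap: 0.574
grip_force: 41.5
```

```bash
python3 -c "
from h import *
to([.543,-.184,.178])"
```

```text
13.9 pos [ 0.543  -0.1839  0.1709] j [ 0.926  0.709 -1.111  1.743  0.697  1.143  0.368] F [ 0.  -0.7 -0.9] M [ 0.049  0.026 -0.02 ] gap 0.574 grip 41.5
tool z [ 1.e-04 -0.e+00 -1.e+00] yaw 134.0 rem(mm) [-0.  -0.1 -7.1]
```

Request:
{"op": "servo_tool", "data": {"motion": [[[0,0,0.005],[0,0,0]],[[0,0,0.005],[0,0,0]],[[0,0,0.005],[0,0,0]],[[0,0,0.005],[0,0,0]],[[0,0,0],[0,0,0]],[[0,0,0],[0,0,0]],[[0,0,0],[0,0,0]],[[0,0,0],[0,0,0]],[[0,0,0],[0,0,0]],[[0,0,0],[0,0,0]]]}}

```text
time_s: 14.9
eef_pos: [0.5431, -0.1838, 0.1691]
eef_rot: [1.227, 2.892, 0.0]
force: [-1.5, 0.6, 5.6]
finger_gap: 0.57
grip_force: 42.0
```

Run:
```python
from h import *
to([.543,-.184,.178])
c=cam('wrist'); im,d=capture('wrist'); cv2.imwrite('pics/d.png',im[:,:,::-1])
r=outline_of('wrist','cap')[0]; p=pts('wrist',d,r['region'],c); print(r['conf'],np.percentile(p[:,2],[50,90,98]))
```

```text
14.9 pos [ 0.5431 -0.1838  0.1691] j [ 0.925  0.711 -1.11   1.746  0.699  1.139  0.365] F [-1.5  0.6  5.6] M [-0.015  0.307 -0.033] gap 0.57 grip 42.0
tool z [ 3.e-04 -0.e+00 -1.e+00] yaw 134.0 rem(mm) [-0.  -0.2 -8.9]
0.9 [0.18023192 0.18103518 0.18147575]
```

View pics/d.png

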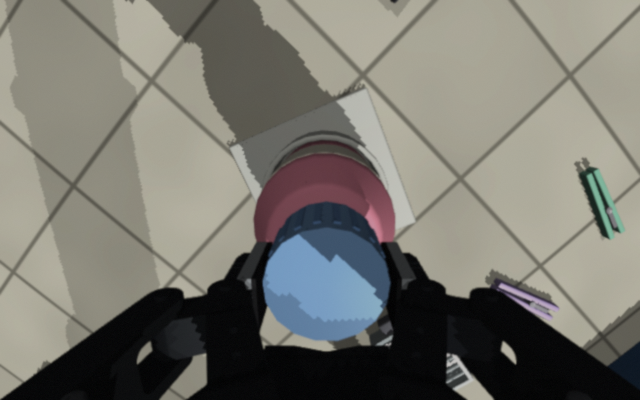

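The cap stays centred at (326,275) in the grip. The light contact at about 10.6 mm above neck means it went straight into the thread. Turning clockwise and following the pitch.

Request:
{"op": "servo_tool", "data": {"motion": [[[0,0,0.0015],[0,0,0.033]],[[0,0,0.002],[0,0,0.033]],[[0,0,0.002],[0,0,0.033]],[[0,0,0.002],[0,0,0.033]],[[0,0,0.002],[0,0,0.033]],[[0,0,0.002],[0,0,0.033]],[[0,0,0],[0,0,0]],[[0,0,0],[0,0,0]],[[0,0,0],[0,0,0]],[[0,0,0],[0,0,0]]]}}

```text
time_s: 16.0
eef_pos: [0.5433, -0.1845, 0.1681]
eef_rot: [1.66, 2.666, -0.001]
force: [-1.2, -0.1, 5.7]
finger_gap: 0.574
grip_force: 42.0
```

```bash
python3 -c "
from h import *
to([.543,-.184,.1645])"
```

```text
16.0 pos [ 0.5433 -0.1845  0.1681] j [ 0.891  0.677 -1.027  1.747  0.648  1.097  0.105] F [-1.2 -0.1  5.7] M [-0.36   0.252  0.03 ] gap 0.574 grip 42.0
tool z [ 8.0e-04 -1.1e-03 -1.0e+00] yaw 116.2 rem(mm) [ 0.6 -0.1  3.6]
```

Request:
{"op": "servo_tool", "data": {"motion": [[[0,0,0.002],[0,0,0.033]],[[0,0,0.002],[0,0,0.033]],[[0,0,0.002],[0,0,0.033]],[[0,0,0.002],[0,0,0.033]],[[0,0,0.002],[0,0,0.033]],[[0,0,0.002],[0,0,0.033]],[[0,0,0.002],[0,0,0.033]],[[0,0,0.002],[0,0,0.033]],[[0,0,0],[0,0,0]],[[0,0,0],[0,0,0]]]}}

```text
time_s: 17.0
eef_pos: [0.543, -0.1848, 0.1667]
eef_rot: [2.174, 2.266, -0.002]
force: [-1.7, -1.8, 8.3]
finger_gap: 0.571
grip_force: 42.2
```

```bash
python3 -c "
from h import *
to([.543,-.184,.1645])"
```

```text
17.0 pos [ 0.543  -0.1848  0.1667] j [ 0.839  0.636 -0.914  1.749  0.577  1.047 -0.24 ] F [-1.7 -1.8  8.3] M [-0.536  0.508  0.01 ] gap 0.571 grip 42.2
tool z [ 3.0e-04 -1.8e-03 -1.0e+00] yaw 92.4 rem(mm) [0.8 0.  2.2]
```

Request:
{"op": "servo_tool", "data": {"motion": [[[0,0,0],[0,0,0]],[[0.002,0,0.002],[0,0,0.033]],[[0.002,0,0.002],[0,0,0.033]],[[0.002,0,0.002],[0,0,0.033]],[[0,0,0.002],[0,0,0.033]],[[0,0,0.002],[0,0,0.033]],[[0,0,0.002],[0,0,0.033]],[[0,0,0.002],[0,0,0.033]],[[0,0,0],[0,0,0]],[[0,0,0],[0,0,0]]], "squeeze": 70}}

```text
time_s: 18.0
eef_pos: [0.5427, -0.1848, 0.1657]
eef_rot: [2.547, 1.836, -0.003]
force: [-5.2, -2.6, 13.0]
finger_gap: 0.564
grip_force: 70.6
```

```bash
python3 -c "
from h import *
to([.543,-.184,.1645])"
```

```text
18.0 pos [ 0.5427 -0.1848  0.1657] j [ 0.786  0.605 -0.813  1.752  0.513  1.009 -0.542] F [-5.2 -2.6 13. ] M [-0.67   1.031  0.053] gap 0.564 grip 70.6
tool z [-1.0e-04 -2.9e-03 -1.0e+00] yaw 71.6 rem(mm) [0.8 0.  1.2]
```

Request:
{"op": "servo_tool", "data": {"motion": [[[0,0,0.002],[0,0,0.033]],[[0,0,0.002],[0,0,0.033]],[[0,0,0.002],[0,0,0.033]],[[0,0,0.002],[0,0,0.033]],[[0,0,0],[0,0,0]],[[0,0,0],[0,0,0]],[[0,0,0],[0,0,0]],[[0,0,0],[0,0,0]],[[0,0,0],[0,0,0]],[[0,0,0],[0,0,0]]]}}

```text
time_s: 19.0
eef_pos: [0.5427, -0.1847, 0.1651]
eef_rot: [2.723, 1.563, -0.002]
force: [-6.1, -3.0, 15.2]
finger_gap: 0.563
grip_force: 70.8
```

```bash
python3 -c "
from h import *
to([.543,-.184,.1645])"
```

```text
19.0 pos [ 0.5427 -0.1847  0.1651] j [ 0.755  0.59  -0.755  1.753  0.477  0.99  -0.713] F [-6.1 -3.  15.2] M [-0.639  1.212  0.145] gap 0.563 grip 70.8
tool z [-2.0e-04 -2.8e-03 -1.0e+00] yaw 59.7 rem(mm) [ 0.8 -0.1  0.6]
```

Request:
{"op": "servo_tool", "data": {"motion": [[[0,0,0.001],[0,0,0.022]],[[0,0,0.001],[0,0,0.022]],[[0,0,0.001],[0,0,0.022]],[[0,0,0],[0,0,0]],[[0,0,0],[0,0,0]],[[0,0,0],[0,0,0]],[[0,0,0],[0,0,0]],[[0,0,0],[0,0,0]],[[0,0,0],[0,0,0]],[[0,0,0],[0,0,0]]]}}

```text
time_s: 20.0
eef_pos: [0.5425, -0.1849, 0.165]
eef_rot: [2.8, 1.419, -0.003]
force: [-6.6, -2.9, 15.9]
finger_gap: 0.566
grip_force: 71.0
```

```bash
python3 -c "
from h import *
to([.543,-.184,.1645])"
```

```text
20.0 pos [ 0.5425 -0.1849  0.165 ] j [ 0.739  0.582 -0.726  1.754  0.459  0.981 -0.799] F [-6.6 -2.9 15.9] M [-0.638  1.407  0.135] gap 0.566 grip 71.0
tool z [-3.0e-04 -3.1e-03 -1.0e+00] yaw 53.8 rem(mm) [ 1.  -0.1  0.5]
```

Request:
{"op": "servo_tool", "data": {"motion": [[[0,0,0.001],[0,0,0.022]],[[0,0,0.001],[0,0,0.022]],[[0,0,0.001],[0,0,0.022]],[[0,0,0],[0,0,0]],[[0,0,0],[0,0,0]],[[0,0,0],[0,0,0]],[[0,0,0],[0,0,0]],[[0,0,0],[0,0,0]],[[0,0,0],[0,0,0]],[[0,0,0],[0,0,0]]]}}

```text
time_s: 21.0
eef_pos: [0.5423, -0.1848, 0.1648]
eef_rot: [2.869, 1.272, -0.003]
force: [-6.4, -3.4, 18.1]
finger_gap: 0.562
grip_force: 71.2
```

```bash
python3 -c "
from h import *
to([.543,-.184,.1645])"
```

```text
21.0 pos [ 0.5423 -0.1848  0.1648] j [ 0.723  0.576 -0.697  1.755  0.44   0.973 -0.885] F [-6.4 -3.4 18.1] M [-0.575  1.684  0.247] gap 0.562 grip 71.2
tool z [-7.0e-04 -3.2e-03 -1.0e+00] yaw 47.8 rem(mm) [ 1.1 -0.   0.3]
```

Request:
{"op": "servo_tool", "data": {"motion": [[[0,0,0],[0,0,0.016]],[[0,0,0],[0,0,0.016]],[[0,0,0],[0,0,0]],[[0,0,0],[0,0,0]],[[0,0,0],[0,0,0]],[[0,0,0],[0,0,0]],[[0,0,0],[0,0,0]],[[0,0,0],[0,0,0]],[[0,0,0],[0,0,0]],[[0,0,0],[0,0,0]]]}}

```text
time_s: 22.0
eef_pos: [0.5422, -0.1848, 0.1648]
eef_rot: [2.901, 1.2, -0.003]
force: [-7.5, -2.9, 18.6]
finger_gap: 0.564
grip_force: 71.2
```

```bash
python3 -c "
from h import *
for i in range(4):
    to([.543,-.184,.1645]); capture('top')"
```

```text
22.0 pos [ 0.5422 -0.1848  0.1648] j [ 0.715  0.572 -0.683  1.755  0.431  0.97  -0.926] F [-7.5 -2.9 18.6] M [-0.557  1.79   0.215] gap 0.564 grip 71.2
tool z [-0.001  -0.0032 -1.    ] yaw 45.0 rem(mm) [1.1 0.  0.3]
22.05 pos [ 0.5422 -0.1848  0.1648] j [ 0.715  0.572 -0.683  1.755  0.431  0.97  -0.926] F [-7.4 -2.7 18. ] M [-0.515  1.742  0.228] gap 0.568 grip 71.2
tool z [-9.0e-04 -3.2e-03 -1.0e+00] yaw 44.9 rem(mm) [ 1.1 -0.   0.3]
22.1 pos [ 0.5422 -0.1848  0.1648] j [ 0.715  0.572 -0.683  1.755  0.431  0.97  -0.926] F [-7.7 -3.  18.2] M [-0.487  1.787  0.166] gap 0.565 grip 71.2
tool z [-9.0e-04 -3.2e-03 -1.0e+00] yaw 44.9 rem(mm) [1.1 0.  0.3]
22.15 pos [ 0.5422 -0.1848  0.1648] j [ 0.715  0.572 -0.683  1.755  0.431  0.97  -0.926] F [-7.7 -2.9 19.3] M [-0.48   1.726  0.203] gap 0.562 grip 71.2
tool z [-9.0e-04 -3.2e-03 -1.0e+00] yaw 45.0 rem(mm) [1.1 0.  0.3]
```

Request:
{"op": "servo_tool", "data": {"motion": [[[-0.004,-0.0015,0],[0,0,0]],[[-0.004,-0.0015,0],[0,0,0]],[[0,0,0],[0,0,0]],[[0,0,0],[0,0,0.016]],[[0,0,0],[0,0,0.016]],[[0,0,0],[0,0,0]],[[0,0,0],[0,0,0]],[[0,0,0],[0,0,0]],[[0,0,0],[0,0,0]],[[0,0,0],[0,0,0]]]}}

```text
time_s: 23.2
eef_pos: [0.5417, -0.1847, 0.1648]
eef_rot: [2.93, 1.127, -0.002]
force: [-6.1, -2.0, 16.9]
finger_gap: 0.566
grip_force: 71.2
```

```bash
cat > m.py <<'E'
from h import *
L=[]
for i in range(6):
    o=get_obs(); L.append(np.r_[o['eef_pos'],o['force'],o['moment']]); capture('top')
print(np.mean(L,0).round(4)); to([.543,-.184,.1645])
E
python3 m.py
```

```text
[ 0.5417 -0.1847  0.1648 -6.5602 -1.5432 17.649  -0.3692  1.5946  0.2242]
23.5 pos [ 0.5417 -0.1847  0.1648] j [ 0.708  0.568 -0.67   1.756  0.422  0.965 -0.967] F [-6.5 -1.6 17.7] M [-0.354  1.579  0.159] gap 0.559 grip 71.2
tool z [-3.0e-04 -2.7e-03 -1.0e+00] yaw 42.1 rem(mm) [1.4 0.3 0.3]
```

Request:
{"op": "servo_tool", "data": {"motion": [[[0,0,0],[0,0,0.016]],[[0,0,0],[0,0,0.016]],[[0,0,0],[0,0,0.016]],[[0,0,0],[0,0,0]],[[0,0,0],[0,0,0]],[[0,0,0],[0,0,0]],[[0,0,0],[0,0,0]],[[0,0,0],[0,0,0]],[[0,0,0],[0,0,0]],[[0,0,0],[0,0,0]]]}}

```text
time_s: 24.5
eef_pos: [0.5415, -0.1847, 0.1648]
eef_rot: [2.97, 1.016, -0.002]
force: [-6.5, -1.6, 18.9]
finger_gap: 0.566
grip_force: 71.2
```

```bash
python3 m.py
```

```text
[ 0.5415 -0.1847  0.1648 -7.3353 -1.7138 18.0709 -0.3248  1.7122  0.2618]
24.8 pos [ 0.5416 -0.1847  0.1648] j [ 0.696  0.564 -0.649  1.757  0.408  0.96  -1.029] F [-6.6 -2.3 17.9] M [-0.352  1.702  0.26 ] gap 0.566 grip 71.2
tool z [-6.0e-04 -2.7e-03 -1.0e+00] yaw 37.8 rem(mm) [1.6 0.3 0.3]
```

Request:
{"op": "servo_tool", "data": {"motion": [[[0,0,0],[0,0,0.015]],[[0,0,0],[0,0,0.015]],[[0,0,0],[0,0,0]],[[0,0,0],[0,0,0]],[[0,0,0],[0,0,0]],[[0,0,0],[0,0,0]],[[0,0,0],[0,0,0]],[[0,0,0],[0,0,0]],[[0,0,0],[0,0,0]],[[0,0,0],[0,0,0]]]}}

```text
time_s: 25.8
eef_pos: [0.5415, -0.1847, 0.1648]
eef_rot: [2.993, 0.946, -0.002]
force: [-7.9, -1.8, 17.9]
finger_gap: 0.563
grip_force: 71.2
```

```bash
python3 m.py
```

```text
[ 0.5415 -0.1847  0.1648 -7.4941 -1.7825 18.2717 -0.2982  1.7277  0.3099]
26.1 pos [ 0.5415 -0.1847  0.1648] j [ 0.688  0.561 -0.635  1.757  0.4    0.956 -1.068] F [-8.5 -2.  18.3] M [-0.297  1.737  0.3  ] gap 0.564 grip 71.2
tool z [-8.0e-04 -2.6e-03 -1.0e+00] yaw 35.1 rem(mm) [1.6 0.3 0.3]
```

Each further degree now loads only the bottle spring, so the cap is against its stop at about 0.34 rad of twist. I'll ease the twist back before letting go.

Request:
{"op": "servo_tool", "data": {"motion": [[[0,0,0],[0,0,-0.02]],[[0,0,0],[0,0,-0.02]],[[0,0,0],[0,0,-0.02]],[[0,0,0],[0,0,-0.02]],[[0,0,0],[0,0,-0.02]],[[0,0,0],[0,0,-0.02]],[[0,0,0],[0,0,-0.02]],[[0,0,0],[0,0,-0.02]],[[0,0,0],[0,0,0]],[[0,0,0],[0,0,0]]]}}

```text
time_s: 27.1
eef_pos: [0.5417, -0.1847, 0.1648]
eef_rot: [2.851, 1.314, -0.002]
force: [-7.2, -2.5, 16.8]
finger_gap: 0.568
grip_force: 71.2
```

```bash
python3 m.py
```

```text
[ 0.5417 -0.1847  0.1648 -6.6724 -1.701  17.4202 -0.39    1.572   0.1201]
27.4 pos [ 0.5417 -0.1848  0.1648] j [ 0.729  0.577 -0.705  1.756  0.445  0.974 -0.861] F [-6.4 -2.  17.3] M [-0.394  1.691  0.197] gap 0.563 grip 71.2
tool z [-3.0e-04 -2.7e-03 -1.0e+00] yaw 49.5 rem(mm) [1.4 0.5 0.3]
```

Request:
{"op": "servo_tool", "data": {"motion": [[[0,0,0],[0,0,-0.02]],[[0,0,0],[0,0,-0.02]],[[0,0,-0.004],[0,0,0]],[[0,0,-0.004],[0,0,0]],[[0,0,0],[0,0,0]],[[0,0,0],[0,0,0]],[[0,0,0],[0,0,0]],[[0,0,0],[0,0,0]],[[0,0,0],[0,0,0]],[[0,0,0],[0,0,0]]]}}

```text
time_s: 28.4
eef_pos: [0.5418, -0.1847, 0.1651]
eef_rot: [2.809, 1.402, -0.002]
force: [-4.8, -2.0, 14.2]
finger_gap: 0.563
grip_force: 70.6
```

```bash
python3 m.py
```

```text
[ 0.5418 -0.1847  0.1651 -5.2538 -1.8158 13.3739 -0.4173  1.1791  0.0831]
28.7 pos [ 0.5418 -0.1847  0.1651] j [ 0.739  0.581 -0.723  1.755  0.455  0.98  -0.808] F [-5.7 -2.  13. ] M [-0.421  1.201  0.066] gap 0.565 grip 70.6
tool z [-4.0e-04 -2.2e-03 -1.0e+00] yaw 53.1 rem(mm) [1.3 0.6 0.6]
```

Request:
{"op": "servo_tool", "data": {"motion": [[[0,0,-0.003],[0,0,0]],[[0,0,-0.003],[0,0,0]],[[0,0,-0.003],[0,0,0]],[[0,0,-0.003],[0,0,0]],[[0,0,-0.003],[0,0,0]],[[0,0,0],[0,0,0]],[[0,0,0],[0,0,0]],[[0,0,0],[0,0,0]],[[0,0,0],[0,0,0]],[[0,0,0],[0,0,0]]]}}

```text
time_s: 29.7
eef_pos: [0.5418, -0.1846, 0.1654]
eef_rot: [2.81, 1.403, -0.002]
force: [-2.4, -4.8, 2.5]
finger_gap: 0.564
grip_force: 71.7
```

```bash
python3 m.py
```

```text
[ 0.5418 -0.1846  0.1654 -2.3231 -4.8195  2.8047 -1.0067  0.6103  0.0464]
30.0 pos [ 0.5418 -0.1846  0.1654] j [ 0.739  0.581 -0.724  1.754  0.454  0.981 -0.807] F [-3.4 -5.1  3.3] M [-1.022  0.592  0.048] gap 0.567 grip 71.7
tool z [-0.0011 -0.0011 -1.    ] yaw 53.1 rem(mm) [1.3 0.6 0.9]
```

Request:
{"op": "servo_tool", "data": {"motion": [[[0,0,0],[0,0,0.02]],[[0,0,0],[0,0,0.02]],[[0,0,0],[0,0,0.02]],[[0,0,0],[0,0,0.02]],[[0,0,0],[0,0,0.02]],[[0,0,0],[0,0,0.02]],[[0,0,0],[0,0,0]],[[0,0,0],[0,0,0]],[[0,0,0],[0,0,0]],[[0,0,0],[0,0,0]]]}}

```text
time_s: 31.0
eef_pos: [0.5416, -0.1846, 0.1654]
eef_rot: [2.93, 1.133, -0.003]
force: [-3.8, -4.4, 3.3]
finger_gap: 0.563
grip_force: 71.7
```

```bash
python3 m.py
```

```text
[ 0.5416 -0.1846  0.1654 -3.5928 -4.478   3.3744 -1.0484  0.7394  0.1947]
31.3 pos [ 0.5416 -0.1846  0.1654] j [ 0.709  0.568 -0.671  1.755  0.42   0.968 -0.962] F [-3.7 -4.8  3.6] M [-1.028  0.705  0.255] gap 0.566 grip 71.7
tool z [-0.0014 -0.0012 -1.    ] yaw 42.3 rem(mm) [1.5 0.5 0.9]
```

Request:
{"op": "servo_tool", "data": {"motion": [[[0,0,0],[0,0,0.02]],[[0,0,0],[0,0,0.02]],[[0,0,0],[0,0,0.02]],[[0,0,0],[0,0,0.02]],[[0,0,0],[0,0,0]],[[0,0,0],[0,0,0]],[[0,0,0],[0,0,0]],[[0,0,0],[0,0,0]],[[0,0,0],[0,0,0]],[[0,0,0],[0,0,0]]]}}

```text
time_s: 32.3
eef_pos: [0.5414, -0.1845, 0.1653]
eef_rot: [2.995, 0.947, -0.003]
force: [-3.5, -5.2, 4.1]
finger_gap: 0.566
grip_force: 71.7
```

```bash
python3 m.py
```

```text
[ 0.5414 -0.1845  0.1653 -3.7884 -4.9566  3.5768 -0.972   0.8899  0.3106]
32.6 pos [ 0.5414 -0.1845  0.1653] j [ 0.689  0.561 -0.636  1.755  0.398  0.959 -1.066] F [-3.9 -4.4  3.8] M [-0.96   0.877  0.296] gap 0.567 grip 71.7
tool z [-0.0018 -0.0011 -1.    ] yaw 35.1 rem(mm) [1.6 0.5 0.8]
```

Same torque at the same angle whether pressing or not, with slope 0.92 N m/rad, which is the bottle's own spring. So the cap is hard home. Untwisting, releasing and withdrawing upward.

Request:
{"op": "servo_tool", "data": {"motion": [[[0,0,0],[0,0,-0.02]],[[0,0,0],[0,0,-0.02]],[[0,0,0],[0,0,-0.02]],[[0,0,0],[0,0,-0.02]],[[0,0,0],[0,0,-0.02]],[[0,0,0],[0,0,-0.02]],[[0,0,0],[0,0,-0.02]],[[0,0,0],[0,0,-0.02]],[[0,0,0],[0,0,-0.02]],[[0,0,0],[0,0,-0.02]]]}}

```text
time_s: 33.6
eef_pos: [0.5416, -0.1846, 0.1653]
eef_rot: [2.81, 1.405, -0.003]
force: [-3.7, -4.2, 3.5]
finger_gap: 0.564
grip_force: 71.7
```

Request:
{"op": "servo_tool", "data": {"motion": [[[0,0,0],[0,0,0]],[[0,0,0],[0,0,0]],[[0,0,0],[0,0,0]],[[0,0,0],[0,0,0]],[[0,0,0],[0,0,0]],[[0,0,0],[0,0,0]],[[0,0,0],[0,0,0]],[[0,0,0],[0,0,0]],[[0,0,0],[0,0,0]],[[0,0,0],[0,0,0]]], "hand": 0}}

```text
time_s: 34.6
eef_pos: [0.5423, -0.1837, 0.1656]
eef_rot: [-2.81, -1.404, -0.0]
force: [-0.4, 0.2, -0.0]
finger_gap: 1.001
grip_force: 0.0
```

Request:
{"op": "servo_tool", "data": {"motion": [[[0,0,-0.05],[0,0,0]],[[0,0,-0.1],[0,0,0]],[[0,0,-0.15],[0,0,0]],[[0,0,-0.15],[0,0,0]],[[0,0,-0.15],[0,0,0]],[[-0.15,0,-0.1],[0,0,0]],[[-0.15,0,0],[0,0,0]],[[-0.15,0,0],[0,0,0]],[[-0.1,0,0],[0,0,0]],[[0,0,0],[0,0,0]]]}}

```text
time_s: 35.6
eef_pos: [0.5077, -0.2297, 0.235]
eef_rot: [-2.812, -1.4, 0.003]
force: [-0.7, 0.4, 0.3]
finger_gap: 1.0
grip_force: 0.0
```

Run:
```python
from h import *
to([.5423,-.184,.24])
c=cam('wrist'); im,d=capture('wrist'); cv2.imwrite('pics/e.png',im[:,:,::-1])
r=outline_of('wrist','cap')[0]; p=pts('wrist',d,r['region'],c); zt=np.percentile(p[:,2],[50,90,98])
q=p[p[:,2]>zt[0]-.004]; print(r['conf'],zt,cv2.minEnclosingCircle(q[:,:2].astype(np.float32)))
# shoulder heights near neck
K=p.mean(0); a=pts('wrist',d,np.ones(d.shape,bool),c); rr=np.hypot(a[:,0]-.5423,a[:,1]+.184)
s=a[(rr>.027)&(rr<.031)&(a[:,2]>.1)&(a[:,2]<.15)]; print('shoulder',np.percentile(s[:,2],[50,90]) if len(s) else None)
```

```text
35.6 pos [ 0.5077 -0.2297  0.235 ] j [ 0.879  0.49  -0.77   1.697  0.375  1.11  -0.65 ] F [-0.7  0.4  0.3] M [ 0.046 -0.012 -0.037] gap 1.0 grip 0.0
tool z [-1.7e-03 -3.0e-04 -1.0e+00] yaw 52.9 rem(mm) [57.3  0.  -5.1]
0.97 [0.17654992 0.17741851 0.17794902] ((0.5429118871688843, -0.18426696956157684), 0.024672359228134155)
shoulder [0.1328762  0.13407488]
```

View pics/e.png

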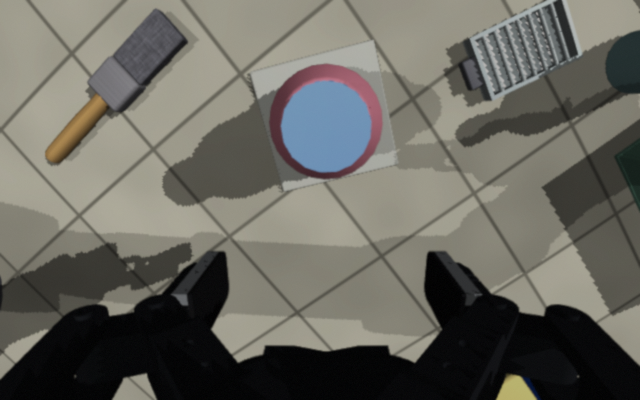

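The picture shows the cap concentric on the bottle at (326,127), with the fingers clear. Its top is at 0.1766, so its origin is 6.1 mm above neck, which is home.

```bash
python3 -c "
from bench import *
print(job_done())"
```

```text
the job is handed in; nothing more can be done
None
```

The pale-blue cap is screwed fully home on the pink bottle, measured 6.1 mm above the neck, and the job is handed in after about 36 s with the gripper clear; peak bottle twist was about 0.34 rad clockwise, under the 0.4 limit.

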